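# Tip the half-painted valve blocks bare side up

## Task

Two of the three turquoise valve blocks standing on the cardboard still have one bare metal side; tip both of them over where they stand, by pushing with the fingertips, so that they lie on the cardboard with the bare side facing straight up, ready for spraying. Do not pick them up, carry them or shove them along, and do not disturb the fully painted block or anything else on the bench.

Things in the scene. Friction and masses are not known exactly. Their poses are not given: they have to be found in the camera images.
- block_a: Loose aluminium valve block standing on the cardboard, 50 (x) x 60 (y) x 110 (z) mm, 0.5-0.8 kg. Turquoise, but its whole -x side (60 x 110 mm) is bare silvery metal with two dark round ports; the bare metal laps 15 mm onto the top. Origin: centre of the underside; x points away from the bare side. Tips past 25 degrees. Its bare side starts facing roughly towards the robot.
- block_b: Loose aluminium valve block standing on the cardboard, 50 (x) x 60 (y) x 110 (z) mm, 0.5-0.8 kg. Turquoise, but its whole -x side (60 x 110 mm) is bare silvery metal with two dark round ports; the bare metal laps 15 mm onto the top. Origin: centre of the underside; x points away from the bare side. Tips past 25 degrees. Its bare side starts facing roughly away from the robot.
- block_c: A third valve block of the same size (50 x 60 x 110 mm) and mass, standing upright, turquoise on every side and on top, with no bare metal: finished. Origin: centre of the underside, z up. It stands in any of the three places.
- board: Flat sheet of brown cardboard, 360 mm (its x) x 740 mm (its y), 4 mm thick, fixed to the bench; the three blocks stand on it in a row along its y. Origin: centre of its underside on the bench; z up.
- block_a_center (a point): Centre of block_a: 55 mm above the cardboard when standing, 25 mm when tipped over.
- block_a_foot (a point): Middle of block_a's bottom edge opposite the bare face (25 mm along its x from its origin): when the bare side is pushed near its top, the block tips over this edge and falls away from the push, bare side up.
- block_b_center (a point): Centre of block_b: 55 mm above the cardboard when standing, 25 mm when tipped over.
- block_b_foot (a point): Middle of block_b's bottom edge opposite the bare face (25 mm along its x from its origin): when the bare side is pushed near its top, the block tips over this edge and falls away from the push, bare side up.
- spray_can: Loose bystander: blue spray can, 66 mm across, 190 mm tall, upright, right of the board. Origin: centre of its underside.
- paint_tin: Loose bystander: closed steel paint tin with a turquoise band, 94 mm across, 100 mm tall, left of the board. Origin: centre of its underside.
- tape_roll: Loose bystander: yellow roll of masking tape lying flat, 100 mm across, 25 mm high, left of the board. Origin: centre of its underside.
- wrench: Loose bystander: steel wrench 180 mm long lying flat, right of the board. Origin: on its underside.
- sanding_block: Loose bystander: cork sanding block 110 x 60 x 35 mm, beyond the board. Origin: centre of its underside.
Mind the look-alikes: they are no part of the job. What is shaped like the block_b but pink is not meant.

How it is judged:
By the outcome, as a careful person would: the job done as asked, in the order asked, and still so for the second after the job is handed in, with the robot touching nothing.
It also fails if it takes over 42 s, if anything falls off the work surface, if the arm or the gripper's body presses on something with over 40 N, if the wrist force passes 120 N, or if a joint passes its speed limit or range.

## Robot

A 7-joint arm with a two-finger parallel gripper is mounted at the origin on the work surface. World frame = base frame: x ahead of the robot, y to its left, z up, the work surface at z = 0. Lengths are in m, angles in rad, forces in N, time in s.
With the tool pointing down it reaches from about 0.4 to 0.85 m from the base axis. Payload 10.4 kg.
Tool frame: the origin (TCP) lies between the finger pads; the fingertips stand 11 mm ahead of it and the grasp point (between the pads) lies 8 mm behind it; z points along the fingers, y is the direction in which the jaws open and shut (so a half turn about z gives the same grasp; the last joint's range is limited). The gripper opens to 87 mm and grips with 3 to 60 N. Pads are 19 mm wide; open, the fingers measure 117 mm over their backs; the gripper's body (75 mm by 190 mm) begins 51 mm behind the grasp point.
Start: joints at [-1.238, 0.332, -0.065, 1.46, 0.022, 1.35, -0.088], TCP at [0.218, 0.586, 0.234] pointing down, gripper open.
Joint ranges: [-2.6, 2.6], [-0.5, 2.12], [-1.47, 1.34], [0.16, 2.42], [-1.27, 4.41], [0.06, 2.06], [-2.6, 2.6]. Speed limits (rad/s): [2.22, 2.22, 2.79, 2.79, 3.14, 3.14, 3.14].

## Interface

Orientations are given as a unit quaternion [x, y, z, w].
In Python, from bench import r, eyes gives the robot as it stands.
- The arm moves only by the shell command python3 -m inch 'ROWS' [FORCE]. ROWS is a JSON object of lists of equal length, an entry for each row: "translation": the shift along the world's x, y, z scaled (see below), a list of three; "rot": the turn, a rotation vector about the world's x, y, z scaled (see below), a list of three; "jaw": the finger opening in mm, from 0 to 87. In form: {"translation": [[tx, ty, tz], ...], "rot": [[ax, ay, az], ...], "jaw": [jaw, ...]}. A call has 1 to 20 rows; each row is the pose to reach, as a shift and turn from the pose measured when the call began; what a row does not reach only later rows make up. The controller multiplies each number of a shift by 100 mm and each number of a turn by 60 degrees. A row lasts 1/10 s, in which the tool goes at most 50 mm and 8.59 degrees, less where a joint would pass 70% of its speed; a pose out of reach is approached as far as the arm can. A call with a number of a shift or a turn outside -1 to 1 is refused whole. A call with a gripper value outside its range is refused whole. The fingers move at their own pace and stop on an object; FORCE is the grip in N (left out, the last holds). Time passes only in rows, so rows that repeat a pose let the fingers close. It gives the time, the measured TCP pose, the force and the opening at its end, in the units of the state.
- r.read_state(): the state, without advancing time (a new reading comes with each control period).
- eyes.camera(name): name is "scene" or "top" or "wrist"; returns the picture (384x512x3 uint8, blue, green, red); there is no depth.
- eyes.calibration(name): a dict with "fx", "fy", "cx", "cy" (pixels), "distortion" ([k1, k2, p1, p2, k3] as OpenCV has them; the pictures are not rectified), "R" (3x3) and "t" (3): a world point X has camera coordinates R X + t; the wrist camera has in their place "hand_eye" (4x4, takes a point from camera to tool coordinates, whose origin is the TCP and whose axes are the flange's). Camera axes: x right, y down, z forward; pixel columns grow to the right and rows downward; lengths in m; the calibration is good to about 2 mm. A picture is of the moment at which its call begins: read the wrist's pose just before it. calibration takes no time and is no camera call.
- r.close_job(): hands the job in, once; it reports no verdict.
The state is a dict: "time": time; "joint_positions": joint angles; "joint_vel": joint speeds; "joint_torque": joint torques, N m; "ee_pos": TCP position; "eef_rot": TCP orientation; "ft_force": force on the tool from outside, world axes, zero at the start; "torque": the same for the moment, N m; "width": finger opening in m.
Only numpy, scipy, OpenCV 4.12 (cv2) and the standard library are available. Lean on these libraries where they do the work, as an engineer would, in place of code of your own. Each camera call takes 0.05 s, during which the arm holds its last target. There are 200 camera calls.

## Working session

There is one attempt and no reset: what is moved stays moved. The work goes in short steps, Python scripts to look and compute and a shell command to move; the robot and the scene stay as the last step left them, time stands still between calls to the robot, and variables do not carry over. Pictures are saved under pics/ and viewed, about 8 in all and at most 12, crops included, and the job is handed in when it is done.

```bash
mkdir -p pics; ls
python3 - <<'E'
from bench import r, eyes
import cv2
s=r.read_state(); print({k:s[k] for k in('time','ee_pos','eef_rot','width')})
for n in('top','scene'):
    cv2.imwrite(f'pics/{n}0.png',eyes.camera(n)); print(n,eyes.calibration(n))
E
```

```text
pics
{'time': 0.0, 'ee_pos': array([0.2175635 , 0.58550342, 0.23273487]), 'eef_rot': array([ 1.76933470e-01,  9.84222546e-01, -7.19334324e-04, -1.01915526e-04]), 'width': 0.08716784627091248}
top {'fx': 456.6146470424529, 'fy': 456.6146470424529, 'cx': 256.25371098545696, 'cy': 189.73752668329948, 'distortion': array([0.00263985, 0.        , 0.        , 0.        , 0.        ]), 'R': array([[ 0.02070047, -0.99977145,  0.00534226],
       [-0.98233853, -0.02133283, -0.18589223],
       [ 0.18596371, -0.00139985, -0.98255562]]), 't': array([-0.01398361,  0.59465742,  1.40765677])}
scene {'fx': 468.84567440530134, 'fy': 468.84567440530134, 'cx': 260.51781581046544, 'cy': 190.34215024887828, 'distortion': array([-0.16739609,  0.        ,  0.        ,  0.        ,  0.        ]), 'R': array([[-0.879813  ,  0.47530263, -0.00406091],
       [ 0.39226479,  0.72122718, -0.5709288 ],
       [-0.26843512, -0.50390354, -0.82098953]]), 't': array([ 0.50721151, -0.18032451,  2.07574802])}
```

View pics/top0.png

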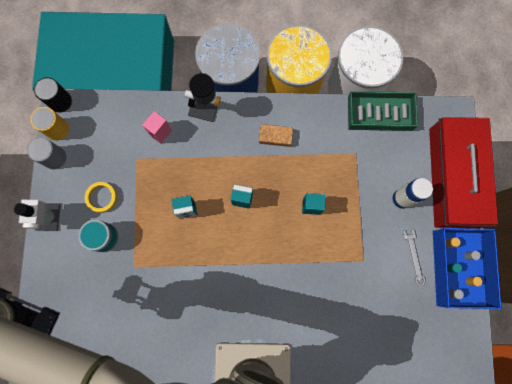

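View pics/scene0.png

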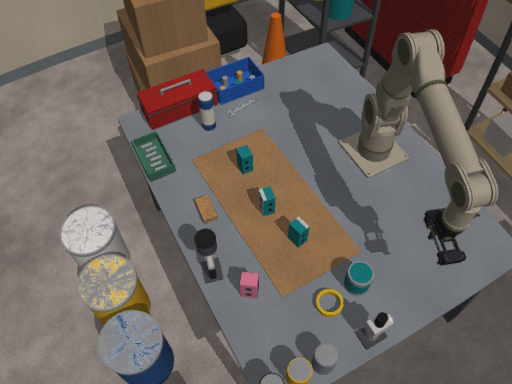

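The top view shows the left block at about (183,206), with silver on its robot side, so it is probably block_a. The middle block at (242,196) has silver on its far side, so it is probably block_b. The right block at (314,203) looks all turquoise, so it is probably block_c. The pink look-alike is at (156,126). I'll check these in enlarged crops.

Run:
```python
import cv2,numpy as np
a=cv2.imread('pics/top0.png');b=cv2.imread('pics/scene0.png')
f=lambda im,x,y,w,h,k:cv2.resize(im[y:y+h,x:x+w],None,fx=k,fy=k,interpolation=cv2.INTER_CUBIC)
t=np.vstack([np.hstack([f(a,163,186,40,40,6.5),f(a,222,176,40,40,6.5),f(a,294,183,40,40,6.5)]),np.hstack([f(b,280,210,40,40,6.5),f(b,248,180,40,40,6.5),f(b,226,140,40,40,6.5)])])
print(t.shape);cv2.imwrite('pics/crop1.png',t)
```

```text
(520, 780, 3)
```

View pics/crop1.png

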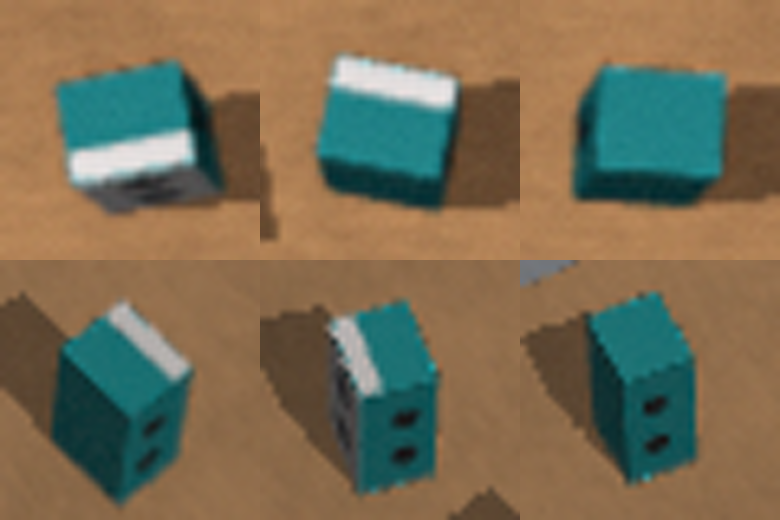

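The crops confirm it. Block_a (left) has the silver strip and bare face towards the robot, block_b (middle) has them facing away, and block_c (right) has no bare metal. Next I compute poses from the corners of the top faces.

```bash
cat > h.py <<'E'
import numpy as np,cv2
from bench import r,eyes
def back(n,px,z):
    c=eyes.calibration(n);K=np.array([[c['fx'],0,c['cx']],[0,c['fy'],c['cy']],[0,0,1]])
    u=cv2.undistortPoints(np.array(px,float).reshape(-1,1,2),K,np.array(c['distortion'])).reshape(-1,2)
    R=np.array(c['R']);o=-R.T@np.array(c['t']);d=np.c_[u,np.ones(len(u))]@R
    return o+d*((z-o[2])/d[:,2])[:,None]
E
python3 - <<'E'
from h import *
T={'a':((163,186),[(58,85),(180,62),(195,158),(73,184)]),'b':((222,176),[(78,57),(197,78),(188,177),(58,155)]),'c':((294,183),[(85,68),(205,75),(200,178),(77,168)])}
for k,(o,p) in T.items():
    P=back('top',np.array(p)/6.5-.5+np.array(o),.114)
    e=(P[0]+P[1]-P[2]-P[3])/2; w=(P[0]+P[3]-P[1]-P[2])/2
    print(k,P.mean(0).round(4),'depth',np.linalg.norm(e).round(4),'width',np.linalg.norm(w).round(4),'yaw deg e',np.degrees(np.arctan2(e[1],e[0])).round(1),'w',np.degrees(np.arctan2(-w[0],w[1])).round(1))
    print(P[:,:2].round(4).tolist())
s=r.read_state();from scipy.spatial.transform import Rotation as Q
print(Q.from_quat(s['eef_rot']).as_matrix().round(3)); print(eyes.calibration('wrist')['hand_eye'])
E
```

```text
a [0.5337 0.2246 0.114 ] depth 0.0471 width 0.0581 yaw deg e 11.5 w 12.8
[[0.5506, 0.2577], [0.5629, 0.2009], [0.5174, 0.1917], [0.5039, 0.2481]]
b [0.5713 0.0436 0.114 ] depth 0.0477 width 0.0597 yaw deg e -6.7 w -8.7
[[0.5994, 0.0692], [0.5905, 0.0125], [0.543, 0.0157], [0.5521, 0.0772]]
c [ 0.5518 -0.1829  0.114 ] depth 0.0486 width 0.0573 yaw deg e -3.8 w -2.8
[[0.5771, -0.1561], [0.5749, -0.2128], [0.5257, -0.2101], [0.5292, -0.1524]]
[[-0.937  0.348 -0.   ]
 [ 0.348  0.937 -0.001]
 [-0.    -0.001 -1.   ]]
[[-6.48234108e-05 -9.54305238e-01 -2.98833580e-01  8.35743730e-02]
 [ 9.99999929e-01  4.91716457e-05 -3.73947818e-04  4.71243219e-04]
 [ 3.71554500e-04 -2.98833583e-01  9.54305167e-01 -1.51408167e-01]
 [ 0.00000000e+00  0.00000000e+00  0.00000000e+00  1.00000000e+00]]
```

```bash
python3 -m inch '{"translation":[[0.33,-0.46,0],[0.66,-0.93,0],[0.66,-0.93,0]],"rot":[[0,0,0.133],[0,0,0.133],[0,0,0.133]],"jaw":[20,20,20]}'
```

```text
time: 0.4
ee_pos: [0.2878, 0.4881, 0.2327]
eef_rot: [0.111, 0.994, -0.002, 0.001]
ft_force: [1.2, -0.5, 0.1]
width: 0.0707
```

```bash
python3 -m inch '{"translation":[[0.33,-0.46,0],[0.66,-0.93,0],[0.66,-0.93,0]],"rot":[[0,0,0.133],[0,0,0.133],[0,0,0.133]],"jaw":[20,20,20]}'
```

```text
time: 0.7
ee_pos: [0.357, 0.3908, 0.2326]
eef_rot: [0.045, 0.999, -0.002, 0.001]
ft_force: [0.0, -0.1, 0.7]
width: 0.0469
```

```bash
python3 -m inch '{"translation":[[0.33,-0.46,0],[0.66,-0.93,0],[0.66,-0.93,0]],"rot":[[0,0,0.133],[0,0,0.133],[0,0,0.133]],"jaw":[20,20,20]}'
```

```text
time: 1.0
ee_pos: [0.4256, 0.2934, 0.2326]
eef_rot: [-0.022, 1.0, -0.003, 0.002]
ft_force: [0.4, -0.0, 0.1]
width: 0.024
```

```bash
python3 -m inch '{"translation":[[0.26,-0.38,0],[0.53,-0.77,0],[0.53,-0.77,0],[0.53,-0.77,0]],"rot":[[0,0,0.1],[0,0,0.16],[0,0,0.16],[0,0,0.16]],"jaw":[20,20,20,20]}'
python3 - <<'E'
from h import *
cv2.imwrite('pics/w1.png',eyes.camera('wrist'))
E
```

```text
time: 1.4
ee_pos: [0.479, 0.2154, 0.2324]
eef_rot: [-0.104, 0.995, -0.003, 0.002]
ft_force: [-0.5, 1.2, 1.0]
width: 0.02
```

View pics/w1.png

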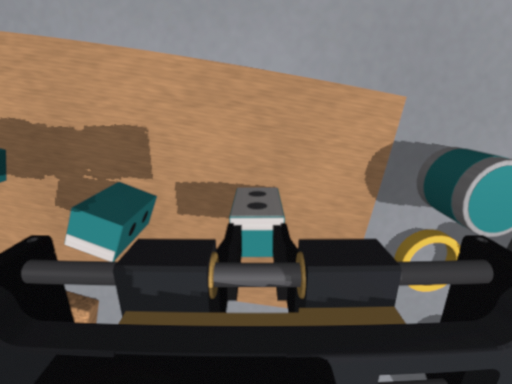

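The wrist view shows block_a centred between the fingers (columns 231–285), with its bare side square to the tool. I'll descend just in front of it.

```bash
python3 -m inch '{"translation":[[0,0,-0.45],[0,0,-0.9],[0,0,-0.9]],"rot":[[0,0,0],[0,0,0],[0,0,0]],"jaw":[20,20,20]}'
```

```text
time: 1.75
ee_pos: [0.4743, 0.2165, 0.1372]
eef_rot: [-0.107, 0.994, -0.004, -0.003]
ft_force: [-0.7, -1.0, 0.2]
width: 0.0199
```

```bash
python3 -m inch '{"translation":[[0,0,-0.27],[0,0,-0.27],[0.1,0,-0.27],[0.2,0.01,-0.27],[0.2,0.01,-0.27]],"rot":[[0,0,0],[0,0,0],[0,0,0],[0,0,0],[0,0,0]],"jaw":[20,20,20,20,20]}'
```

```text
time: 2.25
ee_pos: [0.4966, 0.218, 0.112]
eef_rot: [-0.106, 0.994, -0.004, -0.001]
ft_force: [-0.5, -0.4, -0.6]
width: 0.0199
```

```bash
python3 -m inch '{"translation":[[0.04,0.01,0],[0.08,0.02,0],[0.12,0.026,0],[0.16,0.034,0],[0.2,0.043,0],[0.24,0.05,0]],"rot":[[0,0,0],[0,0,0],[0,0,0],[0,0,0],[0,0,0],[0,0,0]],"jaw":[20,20,20,20,20,20]}'
python3 - <<'E'
from h import *
a=eyes.camera('scene');b=eyes.camera('wrist')
f=cv2.resize(a[170:290,230:390],(480,360),interpolation=cv2.INTER_CUBIC)
cv2.imwrite('pics/s2.png',np.hstack([f,cv2.resize(b,(320,360))]))
E
```

```text
time: 2.85
ee_pos: [0.5209, 0.2231, 0.112]
eef_rot: [-0.106, 0.994, -0.004, -0.001]
ft_force: [-0.9, -0.1, 1.1]
width: 0.0197
```

View pics/s2.png

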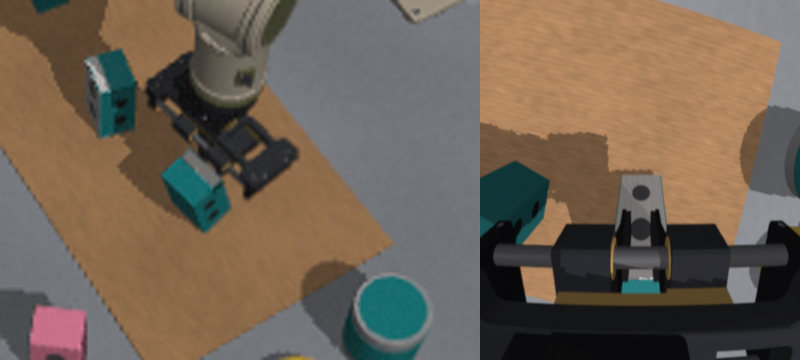

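The block is tipping about its far edge: in the scene crop it leans away from the gripper. I'll keep pushing.

```bash
python3 -m inch '{"translation":[[0.04,0.01,0],[0.08,0.02,0],[0.11,0.024,0],[0.14,0.03,0],[0.17,0.036,0],[0.2,0.043,0],[0.22,0.047,0],[0.24,0.05,0],[0.24,0.05,0]],"rot":[[0,0,0],[0,0,0],[0,0,0],[0,0,0],[0,0,0],[0,0,0],[0,0,0],[0,0,0],[0,0,0]],"jaw":[20,20,20,20,20,20,20,20,20]}'
python3 - <<'E'
from h import *
a=eyes.camera('scene');b=eyes.camera('wrist')
f=cv2.resize(a[170:290,230:390],(480,360),interpolation=cv2.INTER_CUBIC)
cv2.imwrite('pics/s3.png',np.hstack([f,cv2.resize(b,(320,360))]))
E
```

```text
time: 3.85
ee_pos: [0.5453, 0.2279, 0.1118]
eef_rot: [-0.106, 0.994, -0.004, -0.001]
ft_force: [0.7, -0.4, -0.3]
width: 0.0199
```

View pics/s3.png

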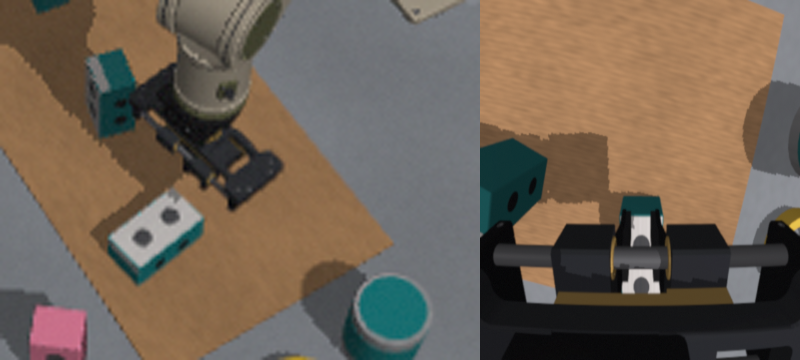

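Block_a lies with its bare side up. Next is block_b: lift, then pass over to its far side.

```bash
python3 -m inch '{"translation":[[0,0,0.45],[0,0,0.9],[0.2,-0.4,0.9],[0.4,-0.85,0.9],[0.4,-0.92,0.9]],"rot":[[0,0,0],[0,0,0],[0,0,-0.1],[0,0,-0.17],[0,0,-0.17]],"jaw":[20,20,20,20,20]}'
```

```text
time: 4.45
ee_pos: [0.5872, 0.1287, 0.2024]
eef_rot: [-0.012, 1.0, -0.005, -0.001]
ft_force: [-0.0, -0.6, -0.1]
width: 0.0203
```

```bash
python3 -m inch '{"translation":[[0.2,-0.45,0],[0.42,-0.92,0],[0.42,-0.92,0],[0.42,-0.92,0]],"rot":[[0,0,-0.1],[0,0,-0.165],[0,0,-0.165],[0,0,-0.165]],"jaw":[20,20,20,20]}'
python3 - <<'E'
from h import *
cv2.imwrite('pics/w4.png',np.hstack([cv2.resize(eyes.camera('wrist'),(400,300)),cv2.resize(eyes.camera('top')[130:250,150:310],(400,300),interpolation=cv2.INTER_CUBIC)]))
E
```

```text
time: 4.85
ee_pos: [0.6294, 0.0342, 0.2022]
eef_rot: [0.076, 0.997, -0.006, -0.001]
ft_force: [-0.0, 1.0, 0.0]
width: 0.0202
```

View pics/w4.png

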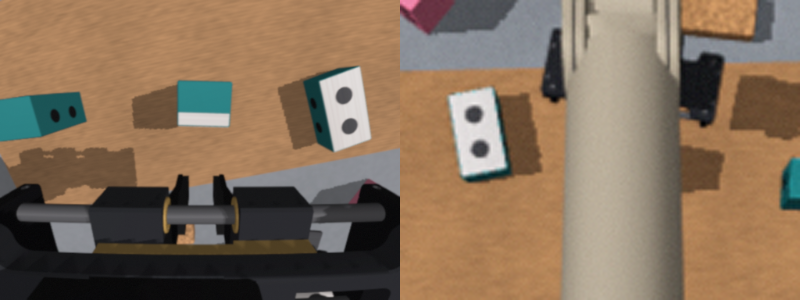

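Block_b is centred ahead of the fingers (columns 177–230 of the wrist half) with its bare strip facing the tool. I'll descend.

```bash
python3 -m inch '{"translation":[[0,0,-0.4],[0,0,-0.88],[0,0,-0.88],[0,0,-0.88]],"rot":[[0,0,-0.025],[0,0,-0.025],[0,0,-0.025],[0,0,-0.025]],"jaw":[20,20,20,20]}'
```

```text
time: 5.35
ee_pos: [0.6284, 0.0398, 0.1148]
eef_rot: [0.085, 0.996, -0.005, -0.002]
ft_force: [0.5, 0.2, 0.8]
width: 0.0199
```

```bash
python3 -m inch '{"translation":[[0,-0.03,-0.04],[-0.08,-0.025,-0.04],[-0.16,-0.015,-0.04],[-0.2,-0.01,-0.04],[-0.24,-0.005,-0.04],[-0.28,0.0,-0.04],[-0.32,0.006,-0.04],[-0.36,0.012,-0.04],[-0.4,0.018,-0.04]],"rot":[[0,0,0],[0,0,0],[0,0,0],[0,0,0],[0,0,0],[0,0,0],[0,0,0],[0,0,0],[0,0,0]],"jaw":[20,20,20,20,20,20,20,20,20]}'
python3 - <<'E'
from h import *
a=eyes.camera('scene');b=eyes.camera('wrist')
f=cv2.resize(a[140:260,210:370],(480,360),interpolation=cv2.INTER_CUBIC)
cv2.imwrite('pics/s5.png',np.hstack([f,cv2.resize(b,(320,360))]))
E
```

```text
time: 6.25
ee_pos: [0.5881, 0.0416, 0.1108]
eef_rot: [0.085, 0.996, -0.005, -0.002]
ft_force: [2.1, -0.3, 2.0]
width: 0.02
```

View pics/s5.png

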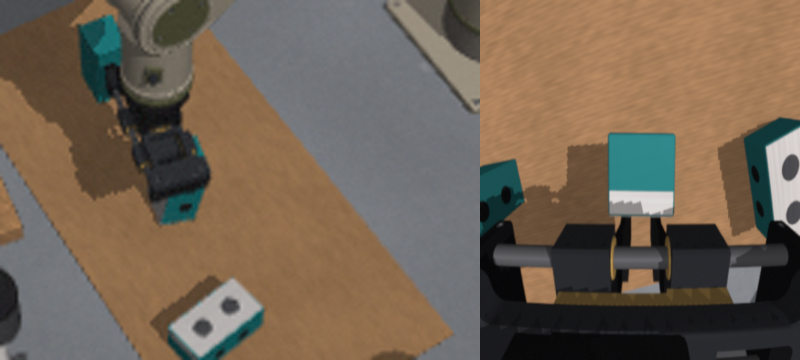

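It is tipping squarely, so I'll keep pushing.

```bash
python3 -m inch '{"translation":[[-0.04,0.006,0],[-0.08,0.012,0],[-0.12,0.018,0],[-0.15,0.022,0],[-0.18,0.027,0],[-0.21,0.03,0],[-0.24,0.035,0],[-0.27,0.04,0],[-0.27,0.04,0],[-0.27,0.04,0]],"rot":[[0,0,0],[0,0,0],[0,0,0],[0,0,0],[0,0,0],[0,0,0],[0,0,0],[0,0,0],[0,0,0],[0,0,0]],"jaw":[20,20,20,20,20,20,20,20,20,20]}'
```

```text
time: 7.35
ee_pos: [0.5606, 0.0457, 0.1106]
eef_rot: [0.085, 0.996, -0.005, -0.003]
ft_force: [0.2, 0.2, 0.2]
width: 0.0198
```

```bash
python3 -m inch '{"translation":[[0,0,0.1],[0,0,0.5],[0.3,0,0.9],[0.6,0.3,0.9],[0.6,0.3,0.9],[0.6,0.3,0.9]],"rot":[[0,0,0],[0,0,0],[0,0,0],[0,0,0],[0,0,0],[0,0,0]],"jaw":[20,20,20,20,20,20]}'
python3 - <<'E'
from h import *
a=eyes.camera('scene');t=eyes.camera('top')
cv2.imwrite('pics/e6.png',np.hstack([cv2.resize(a,(400,300)),cv2.resize(t,(400,300))]))
cv2.imwrite('pics/top6.png',t);cv2.imwrite('pics/scene6.png',a)
E
```

```text
time: 7.95
ee_pos: [0.6209, 0.0764, 0.2006]
eef_rot: [0.084, 0.996, -0.005, -0.003]
ft_force: [-0.3, -0.8, 0.0]
width: 0.0196
```

View pics/e6.png

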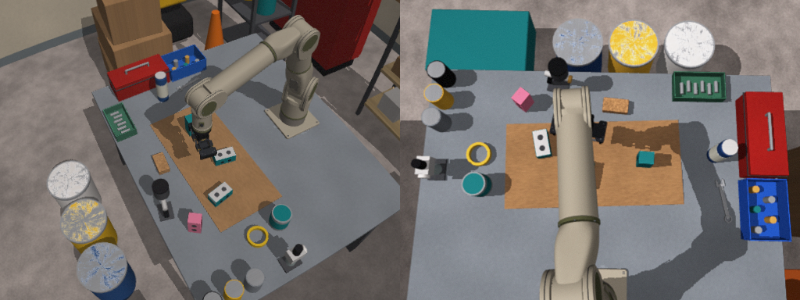

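Both blocks lie with the bare side up: block_b at about (224,156) and block_a at about (220,192) in the scene half. I'll compare block_c and the bystanders with the first pictures, then hand in.

Run:
```python
from h import *
a,b=cv2.imread('pics/top0.png'),cv2.imread('pics/top6.png')
for n,(x,y,w,h) in dict(c=(298,188,32,30),can=(390,175,45,36),wrench=(400,226,30,60),tape=(82,180,38,34),tin=(78,217,40,36),cork=(256,122,40,26),pink=(140,108,32,36)).items():
    m=cv2.matchTemplate(b[y-5:y+h+5,x-5:x+w+5],a[y:y+h,x:x+w],cv2.TM_CCOEFF_NORMED);_,v,_,l=cv2.minMaxLoc(m);print(n,round(v,3),'shift px',l[0]-5,l[1]-5)
print(r.read_state()['ft_force'],r.close_job())
```

```text
c 0.934 shift px 0 0
can 0.944 shift px 0 0
wrench 0.098 shift px 0 0
tape 0.999 shift px 0 0
tin 0.998 shift px 0 0
cork 0.997 shift px 0 0
pink 0.998 shift px 0 0
the job is handed in; nothing more can be done
[-0.54244512  0.04557105 -1.06485664] None
```

Both bare-sided blocks now lie on the cardboard with the bare side facing up, and the job is handed in. I pushed each one near the top of its bare side with the fingertips: block_a away from the robot, block_b towards it. That took about 8 of the 42 s.

- **Final pictures:** the scene view shows both blocks lying flat with the bare face and its two ports on top. The arm had backed off to about 0.2 m height and the wrist force was near zero.
- **Everything else:** comparing the top view before and after, block_c, the spray can, paint tin, tape roll, sanding block and pink look-alike show no shift.
- **Weak check:** the wrench comparison failed to match (score 0.10), probably because the arm's shadow now falls across it. The arm never went near it, and it looks to be in the same place in the last picture.
- **Not measured:** I did not measure how far either block slid while tipping. Both looked to pivot about their bottom edge.

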